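# Turn the speakers up with the volume thumbwheel

## Robot

A 7-joint arm with a two-finger parallel gripper is mounted at the origin on a cart in front of the work surface, level with it; the furniture and walls round the work are solid. World frame = base frame: x ahead of the robot, y to its left, z up, the work surface at z = 0. Lengths are in mm, angles in rad, forces in N, time in s.
With the tool pointing down it reaches from about 425 to 800 mm from the base axis. Payload 8.3 kg.
Tool frame: the origin (TCP) lies at the very end of the fingers, on their centre line; the grasp point (between the pads) lies 19 mm behind it (env.grip_point_offset is the distance from the TCP to the grasp point, in mm); z points along the fingers, y is the line along which they close (so a half turn about z gives the same grasp; the last joint's range is limited). The gripper opens to 85 mm and grips with 20 to 120 N. Pads are 22 mm wide; open, the fingers measure 114 mm over their backs; the gripper's body (76 mm by 85 mm) begins 54 mm behind the grasp point. The pads swing forward as they close: fully open they stand 13 mm farther back than shut.
Start: joints at [1.066, 0.383, 0.016, 1.37, -0.006, 1.388, -0.046], TCP at [267.262, -564.955, 231.279] pointing down, gripper open.
Joint ranges: [-2.95, 2.95], [-0.25, 2.06], [-1.52, 1.56], [0.18, 2.33], [-1.44, 4.58], [0.02, 2.06], [-3.01, 3.01]. Speed limits (rad/s): [2.39, 2.39, 3.01, 3.01, 3.14, 3.14, 3.14].

## Interface

Orientations are given as a unit quaternion [x, y, z, w].
In Python, from station import sense, get_image, camera_params, job, env gives the robot as it stands. The module is installed in compiled form; this text tells all that it offers.
- The arm moves only by the tool carry_out, never from a script. Its argument "deltas" is a list of rows, each an object of numbers: "hand": the opening, from -1 (shut) to 1 (fully open); "dx", "dy", "dz": the shift along the tool's x, y, z in cm; "wx", "wy", "wz": the turn, a rotation vector about the tool's x, y, z in rad. A call has 1 to 20 rows; each row is the pose to reach, as a shift and turn from the pose commanded when the call began, along the tool's axes at that moment; what a row does not reach only later rows make up. A row lasts 1/12 s, in which the tool goes at most 41.7 mm and 7.16 degrees, less where a joint would pass 70% of its speed; a pose out of reach is approached as far as the arm can. A call with a gripper value outside its range is refused whole. The fingers move at their own pace and stop on an object; the grip force is fixed at half the most. Time passes only in rows, so rows that repeat a pose let the fingers close. It gives the time, the measured TCP pose, the force, the opening and the grip force at its end, in the units of the state.
- sense(): the state, without advancing time (a new reading comes with each control period).
- get_image(name): name is "scene" or "top"; returns (picture, depth): 480x640x3 uint8, red, green, blue; 480x640 float32, mm along the optical axis (not along the pixel's ray), 0 where there is no reading.
- camera_params(name): a dict with "camera_matrix" (3x3 intrinsics, pixels), "D" ([k1, k2, p1, p2, k3] as OpenCV has them; the pictures are not rectified), "R" (3x3) and "t" (3): a world point X has camera coordinates R X + t. Camera axes: x right, y down, z forward; pixel columns grow to the right and rows downward; lengths in mm; the calibration is good to about 2 mm. A picture is of the moment at which its call begins. camera_params takes no time and is no camera call.
- job.sign_off(): hands the job in; it is judged then, once.
The state is a dict: "clock": time; "joint_pos": joint angles; "qd": joint speeds; "joint_torque": joint torques, N m; "eef_pos": TCP position; "tool_rot": TCP orientation; "wrist_force": force on the tool from outside, world axes, zero at the start; "wrist_torque": the same for the moment, N m; "gripper_width": finger opening in mm; "finger_force": force on a finger pad.
Only numpy, scipy, OpenCV 4.12 (cv2) and the standard library are available. Lean on these libraries where they do the work, as an engineer would, in place of code of your own. Each camera call takes 0.05 s, during which the arm holds its last target. There are 200 camera calls.

## Task

Turn the desk speakers up: with a fingertip, roll the broad knurled wheel of the volume box away from the box's front edge, click by click, until its white index bar stands at the fourth of the five pips counted from the front. Let go of it there, and leave the lamp dimmer's narrow wheel as it is.

Things in the scene. Friction and masses are not known exactly. Their poses are not given: they have to be found in the camera images.
- volume_box: grey box fixed on the desk, 120 (x) x 84 (y) x 54 mm high, the broad wheel in a slot amid its top; white loudness bars on top at its -y side, longer towards the back. Origin: centre of underside. +x: from its front edge to its back (cable socket), roughly away from the robot; z up. Cheeks beside the wheel rise to 60 mm above the desk and carry five white pips.
- volume_wheel_top (a point): fixed point: top of the unpressed broad wheel, 68 mm above the desk, above the box's origin. Wheel: black, 60 mm in diameter, 20 mm wide, axle along the box's y, ribs 1 mm high on its rim. The axle is sprung: pressed down, the wheel gives way at about 3 N, then 1 mm per newton, 6 mm at most.
- volume_wheel (a joint): broad wheel's angle, rad; grows as its top rolls along the box's +x (louder). Click positions 0, 0.454, 0.908, 1.361, 1.815 (13.6 mm of rim apart): the white bar across its rim is then at pip 1 to 5, counted from the front; pip 3 is at the top. Snaps to the nearest when let go; about 2 N along the rim moves it. Starts at the first or second; stops 0.1 beyond the ends.
- dimmer_wheel_mark (a point): white bar on the rim of the lamp dimmer's narrow wheel, at its first pip: 24 mm in front of and 18 mm above that axle, 56 mm above the desk. The dimmer is a similar grey box, 120 x 50 x 54 mm, with a wheel of 60 mm diameter but only 9 mm wide and a small sun mark. The boxes stand side by side, either one at the left.

How it is judged:
By the outcome, as a careful person would: the job done as asked, in the order asked, and still so for the second after the job is handed in, with the robot touching nothing.
It also fails if it takes over 42 s, if anything falls off the work surface, if the arm or the gripper's body presses on something with over 40 N, if the wrist force passes 120 N, or if a joint passes its speed limit or range.

## Working session

There is one attempt and no reset: what is moved stays moved. The work goes in short steps, Python scripts to look and compute and a tool call to move; the robot and the scene stay as the last step left them, time stands still between calls to the robot, and variables do not carry over. Pictures are saved under pics/ and viewed, at most 10 in all, crops included, and the job is handed in when it is done.

Besides the shell and the picture viewer there is one more tool, called after ">>>" as a command line: name --argument value ..., lists and objects as JSON in quotes. carry_out: Moves the arm, as the interface text tells. Its arguments: {"type":"object","properties":{"deltas":{"type":"array","items":{"type":"object","properties":{"hand":{"type":"number"},"dx":{"type":"number"},"dy":{"type":"number"},"dz":{"type":"number"},"wx":{"type":"number"},"wy":{"type":"number"},"wz":{"type":"number"}}}}},"required":["deltas"]}

```bash
mkdir -p pics; cat > h.py <<'E'
import numpy as np, cv2
from station import sense,get_image,camera_params,job,env
def grab(n,f):
    im,d=get_image(n); cv2.imwrite('pics/'+f+'.png',im[:,:,::-1]); np.savez(''+f,im=im,d=d); return im,d
def world(n,uv,depth):
    c=camera_params(n);K=np.array(c['camera_matrix']);R=np.array(c['R']);t=np.array(c['t'])
    p=cv2.undistortPoints(np.array(uv,float).reshape(-1,1,2),K,np.array(c['D'])).reshape(-1,2)
    X=np.c_[p,np.ones(len(p))]*np.array(depth).reshape(-1,1)
    return (X-t)@R
def plane(n,uv,z):
    a=world(n,uv,np.full(len(uv),1.));b=world(n,uv,np.full(len(uv),1000.))
    return a+(b-a)*((z-a[:,2])/(b-a)[:,2])[:,None]
E
python3 - <<'E'
from h import *
grab('top','t0');grab('scene','s0');print(sense())
for n in('top','scene'):
    c=camera_params(n);print(n,-np.array(c['R']).T@np.array(c['t']))
E
```

```text
{'clock': 0.1, 'joint_pos': array([ 1.06605546,  0.38418589,  0.01636928,  1.3710437 , -0.00627988,
        1.38821659, -0.04649517]), 'qd': array([ 8.91941936e-04, -6.75479659e-04, -2.38378435e-04, -2.07486688e-03,
       -1.09257651e-03,  7.70779921e-05,  1.02907799e-04]), 'joint_torque': array([ 2.49483790e-03, -6.29136086e+01,  8.47328324e-01, -3.72759533e+01,
        1.67730369e-02,  1.03738275e-02,  3.41630511e-07]), 'eef_pos': array([ 267.08733761, -564.55007865,  230.361436  ]), 'tool_rot': array([ 9.75687305e-01,  2.19165391e-01, -2.19796161e-04, -8.74740761e-04]), 'wrist_force': array([-0.30408628, -0.29630396,  0.23290675]), 'wrist_torque': array([5.50465692e-02, 9.64171009e-06, 5.00474156e-03]), 'finger_force': 0.0, 'gripper_width': 85.38028822100927}
top [426.61929577 -58.24222004 902.40967308]
scene [ 823.41980136 -319.34238309  815.39871926]
```

View pics/t0.png

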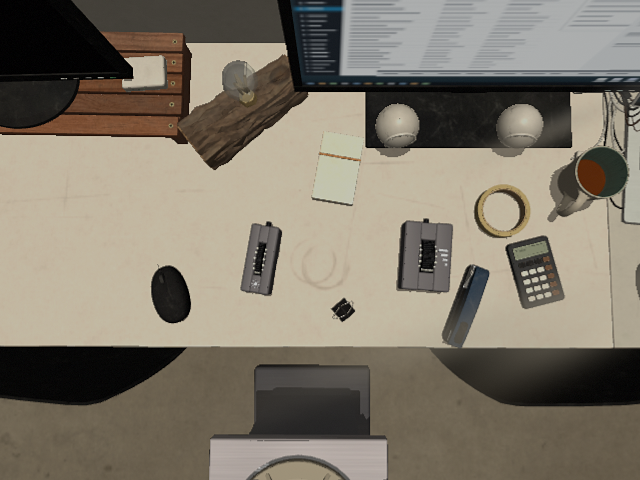

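View pics/s0.png

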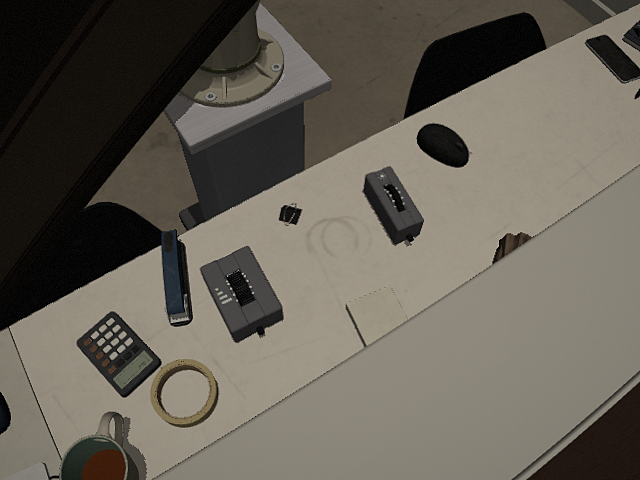

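The top view shows the volume box (with loudness bars) at about (425,257) and the dimmer at (261,258). In the scene view they are at (241,292) and (394,203).

```bash
python3 - <<'E'
from h import *
a=np.load('t0.npz');b=np.load('s0.npz')
A=cv2.resize(a['im'][210:300,390:460],None,fx=5.5,fy=5.5,interpolation=2)
B=cv2.resize(b['im'][240:345,195:290],None,fx=4.2,fy=4.7,interpolation=2)
H=max(A.shape[0],B.shape[0]);o=np.zeros((H,A.shape[1]+B.shape[1],3),np.uint8)
o[:A.shape[0],:A.shape[1]]=A;o[:B.shape[0],A.shape[1]:]=B
cv2.imwrite('pics/c0.png',o[:,:,::-1])
for n,f,box in(('top',a,(390,460,210,300)),('scene',b,(195,290,240,345))):
    v,u=np.mgrid[box[2]:box[3],box[0]:box[1]]
    d=f['d'][v,u].ravel();uv=np.c_[u.ravel(),v.ravel()]
    W=world(n,uv,d);z=W[:,2]
    print(n,'desk z',np.median(z[z<25]),'top z',np.median(z[(z>48)&(z<57)]),'max',np.percentile(z,99.5))
    m=(z>46)&(d>0)
    img=np.zeros((480,640),np.uint8);img[uv[m,1],uv[m,0]]=1
    img=cv2.morphologyEx(img,cv2.MORPH_OPEN,np.ones((7,7)))
    k=img[uv[:,1],uv[:,0]]>0
    P=plane(n,uv[k],54.)
    r=cv2.minAreaRect(P[:,:2].astype(np.float32));print(r,cv2.boxPoints(r))
    h=z>63;print('wheel',W[h].mean(0),h.sum(),np.ptp(W[h][:,:2],axis=0))
E
```

```text
top desk z -0.6367264274759199 top z 52.81643878089247 max 68.78030667046399
((476.1103210449219, -225.21360778808594), (83.96676635742188, 119.13224792480469), 85.7636489868164) [[ 413.6056  -262.68207]
 [ 532.4123  -271.48248]
 [ 538.61505 -187.74515]
 [ 419.80835 -178.94473]]
wheel [ 472.68879643 -213.86980088  126.49436157] 221 [ 68.92603988 178.03257882]
scene desk z 0.0827602297577785 top z 53.46033499758452 max 69.45682963165892
((477.96441650390625, -225.20831298828125), (84.54251861572266, 122.18396759033203), 85.71914672851562) [[ 413.8875  -262.8014 ]
 [ 535.73065 -271.92188]
 [ 542.0413  -187.61523]
 [ 420.19818 -178.49475]]
wheel [ 523.31236719 -237.43143466  166.98468605] 313 [365.57469402 109.68130329]
```

View pics/c0.png

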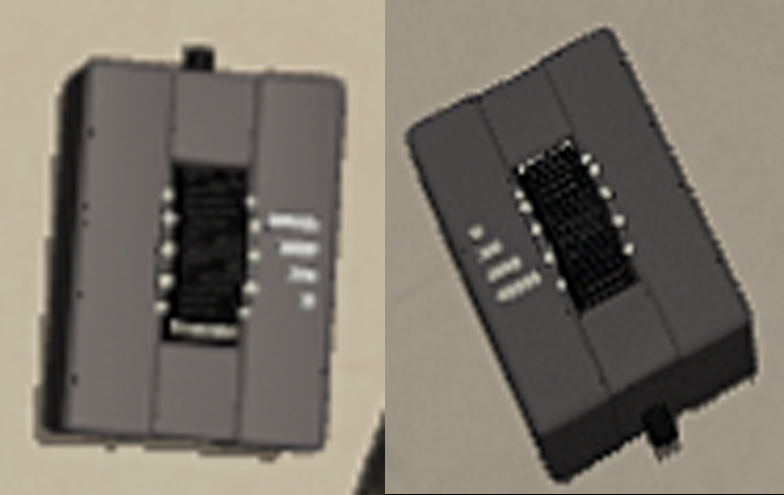

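The close-up shows the white bar at the slot's front, about (203,328) in the crop, level with or just in front of pip 1. So the wheel starts at click 1 and needs three clicks. Next I'll shut the fingers and move above the wheel.

>>> carry_out --deltas '[{"hand":-1,"dz":2},{"hand":-1,"dx":4,"dy":-2.7,"dz":3,"wz":0.1},{"hand":-1,"dx":8,"dy":-5.4,"dz":5,"wz":0.2},{"hand":-1,"dx":12,"dy":-8.1,"dz":7,"wz":0.3},{"hand":-1,"dx":15,"dy":-10.1,"dz":8,"wz":0.4},{"hand":-1,"dx":18,"dy":-12.2,"dz":8,"wz":0.516},{"hand":-1,"dx":21,"dy":-14.2,"dz":8,"wz":0.516},{"hand":-1,"dx":24,"dy":-16.2,"dz":8,"wz":0.516},{"hand":-1,"dx":27,"dy":-18.2,"dz":8,"wz":0.516},{"hand":-1,"dx":30,"dy":-20.3,"dz":8,"wz":0.516},{"hand":-1,"dx":32.8,"dy":-22.2,"dz":8,"wz":0.516},{"hand":-1,"dx":32.8,"dy":-22.2,"dz":8,"wz":0.516},{"hand":-1,"dx":32.8,"dy":-22.2,"dz":8,"wz":0.516},{"hand":-1,"dx":32.8,"dy":-22.2,"dz":8,"wz":0.516},{"hand":-1,"dx":32.8,"dy":-22.2,"dz":8,"wz":0.516},{"hand":-1,"dx":32.8,"dy":-22.2,"dz":8,"wz":0.516},{"hand":-1,"dx":32.8,"dy":-22.2,"dz":8,"wz":0.516}]'

```text
invalid input at $.deltas[0]: expected keys hand, dx, dy, dz, wx, wy, wz
```

>>> carry_out --deltas '[{"hand":-1,"dx":0,"dy":0,"dz":2,"wx":0,"wy":0,"wz":0},{"hand":-1,"dx":4,"dy":-2.7,"dz":4,"wx":0,"wy":0,"wz":0.1},{"hand":-1,"dx":8,"dy":-5.4,"dz":6,"wx":0,"wy":0,"wz":0.2},{"hand":-1,"dx":12,"dy":-8.1,"dz":8,"wx":0,"wy":0,"wz":0.3},{"hand":-1,"dx":15,"dy":-10.1,"dz":8,"wx":0,"wy":0,"wz":0.4},{"hand":-1,"dx":18,"dy":-12.2,"dz":8,"wx":0,"wy":0,"wz":0.516},{"hand":-1,"dx":21,"dy":-14.2,"dz":8,"wx":0,"wy":0,"wz":0.516},{"hand":-1,"dx":24,"dy":-16.2,"dz":8,"wx":0,"wy":0,"wz":0.516},{"hand":-1,"dx":27,"dy":-18.2,"dz":8,"wx":0,"wy":0,"wz":0.516},{"hand":-1,"dx":30,"dy":-20.3,"dz":8,"wx":0,"wy":0,"wz":0.516},{"hand":-1,"dx":32.8,"dy":-22.2,"dz":8,"wx":0,"wy":0,"wz":0.516},{"hand":-1,"dx":32.8,"dy":-22.2,"dz":8,"wx":0,"wy":0,"wz":0.516},{"hand":-1,"dx":32.8,"dy":-22.2,"dz":8,"wx":0,"wy":0,"wz":0.516},{"hand":-1,"dx":32.8,"dy":-22.2,"dz":8,"wx":0,"wy":0,"wz":0.516},{"hand":-1,"dx":32.8,"dy":-22.2,"dz":8,"wx":0,"wy":0,"wz":0.516},{"hand":-1,"dx":32.8,"dy":-22.2,"dz":8,"wx":0,"wy":0,"wz":0.516}]'

```text
clock: 1.43
eef_pos: [468.0, -225.6, 151.1]
tool_rot: [0.999, -0.038, -0.0, 0.0]
wrist_force: [-0.1, 0.2, 0.4]
gripper_width: 0.1
finger_force: 0.0
```

```bash
python3 - <<'E'
from h import *
a=np.load('t0.npz')['im']
u=np.array([.997,-.074]);v=np.array([.074,.997]);c=np.array([477,-225.2])
m=cv2.inRange(a[210:300,390:460],(120,)*3,(255,)*3);k,l,s,ce=cv2.connectedComponentsWithStats(m)
for i in range(1,k):
    p=ce[i]+[390,210]
    if s[i,4]<60:print(s[i,4],p.round(1),*[np.round([(q:=plane('top',[p],z)[0,:2]-c)@u,q@v],1) for z in(54,56.5,60,65)])
print(sense()['eef_pos'],sense()['wrist_force'])
E
```

```text
2 [420.  244.5] [17.6 12. ] [17.4 12.5] [17.  13.1] [16.6 14. ]
3 [435.3 246.3] [ 16.5 -14.7] [ 16.2 -14.1] [ 15.9 -13.4] [ 15.4 -12.4]
4 [420.2 249. ] [ 9.8 11.1] [ 9.6 11.5] [ 9.3 12.2] [ 8.9 13.1]
23 [443.1 249.9] [ 11.3 -28.5] [ 11.1 -27.9] [ 10.8 -27.1] [ 10.3 -26. ]
3 [436.3 250.3] [  9.6 -16.8] [  9.4 -16.3] [  9.1 -15.5] [  8.7 -14.5]
4 [419.8 255. ] [-0.6 11.3] [-0.8 11.8] [-1.1 12.4] [-1.4 13.3]
5 [436. 256.] [ -0.2 -16.8] [ -0.4 -16.3] [ -0.7 -15.5] [ -1.  -14.5]
20 [443.8 255. ] [  2.6 -30.2] [  2.4 -29.7] [  2.2 -28.9] [  1.8 -27.7]
14 [444.6 259.4] [ -5. -32.] [ -5.2 -31.5] [ -5.4 -30.7] [ -5.8 -29.5]
4 [419.5 260.5] [-10.2  11.2] [-10.3  11.6] [-10.5  12.2] [-10.9  13.1]
5 [435.2 261.6] [-10. -16.] [-10.2 -15.5] [-10.4 -14.7] [-10.7 -13.7]
7 [445.7 264. ] [-12.8 -34.3] [-12.9 -33.7] [-13.1 -32.9] [-13.4 -31.8]
4 [418.5 265.5] [-18.9  12.4] [-19.1  12.8] [-19.2  13.4] [-19.5  14.3]
3 [434.3 266.3] [-18.3 -15. ] [-18.4 -14.5] [-18.6 -13.7] [-18.9 -12.7]
2 [421.  268.5] [-23.8   7.7] [-23.9   8.2] [-24.1   8.8] [-24.3   9.8]
2 [425.5 269. ] [-24.  -0.] [-24.2   0.4] [-24.3   1.1] [-24.5   2.1]
5 [429.8 269.6] [-24.5  -7.5] [-24.6  -7. ] [-24.8  -6.3] [-25.   -5.3]
[ 467.95949157 -225.58827926  151.14050185] [-0.13441666  0.17015915  0.38481173]
```

>>> carry_out --deltas '[{"hand":-1,"dx":0,"dy":0,"dz":4,"wx":0,"wy":0,"wz":0},{"hand":-1,"dx":0,"dy":0,"dz":7,"wx":0,"wy":0,"wz":0},{"hand":-1,"dx":0,"dy":0,"dz":7.8,"wx":0,"wy":0,"wz":0},{"hand":-1,"dx":0,"dy":0,"dz":8.2,"wx":0,"wy":0,"wz":0},{"hand":-1,"dx":0,"dy":0,"dz":8.4,"wx":0,"wy":0,"wz":0},{"hand":-1,"dx":0,"dy":0,"dz":8.5,"wx":0,"wy":0,"wz":0},{"hand":-1,"dx":0,"dy":0,"dz":8.6,"wx":0,"wy":0,"wz":0},{"hand":-1,"dx":0,"dy":0,"dz":8.6,"wx":0,"wy":0,"wz":0},{"hand":-1,"dx":0,"dy":0,"dz":8.6,"wx":0,"wy":0,"wz":0},{"hand":-1,"dx":0,"dy":0,"dz":8.6,"wx":0,"wy":0,"wz":0}]'

```text
clock: 2.27
eef_pos: [469.7, -224.5, 66.4]
tool_rot: [0.999, -0.037, 0.001, 0.0]
wrist_force: [-0.6, -1.1, 5.2]
gripper_width: 0.0
finger_force: 2.4
```

>>> carry_out --deltas '[{"hand":-1,"dx":0.2,"dy":0,"dz":0.05,"wx":0,"wy":0,"wz":0},{"hand":-1,"dx":0.4,"dy":0,"dz":0.05,"wx":0,"wy":0,"wz":0},{"hand":-1,"dx":0.6,"dy":0,"dz":0.05,"wx":0,"wy":0,"wz":0},{"hand":-1,"dx":0.8,"dy":0,"dz":0.05,"wx":0,"wy":0,"wz":0},{"hand":-1,"dx":1.0,"dy":0,"dz":0.05,"wx":0,"wy":0,"wz":0},{"hand":-1,"dx":1.2,"dy":0,"dz":0.05,"wx":0,"wy":0,"wz":0},{"hand":-1,"dx":1.4,"dy":0,"dz":0.05,"wx":0,"wy":0,"wz":0},{"hand":-1,"dx":1.5,"dy":0,"dz":0.05,"wx":0,"wy":0,"wz":0},{"hand":-1,"dx":1.5,"dy":0,"dz":0.05,"wx":0,"wy":0,"wz":0},{"hand":-1,"dx":1.5,"dy":0,"dz":0.05,"wx":0,"wy":0,"wz":0}]'

```text
clock: 3.1
eef_pos: [484.4, -225.6, 65.5]
tool_rot: [0.999, -0.037, 0.001, 0.0]
wrist_force: [0.9, -1.2, 5.1]
gripper_width: -0.1
finger_force: 2.7
```

>>> carry_out --deltas '[{"hand":-1,"dx":0,"dy":0,"dz":-1,"wx":0,"wy":0,"wz":0},{"hand":-1,"dx":0,"dy":0,"dz":-4,"wx":0,"wy":0,"wz":0},{"hand":-1,"dx":-4,"dy":0,"dz":-8,"wx":0,"wy":0,"wz":0},{"hand":-1,"dx":-8,"dy":0,"dz":-8.6,"wx":0,"wy":0,"wz":0},{"hand":-1,"dx":-11.4,"dy":0,"dz":-8.6,"wx":0,"wy":0,"wz":0},{"hand":-1,"dx":-11.4,"dy":0,"dz":-8.6,"wx":0,"wy":0,"wz":0},{"hand":-1,"dx":-11.4,"dy":0,"dz":-8.6,"wx":0,"wy":0,"wz":0},{"hand":-1,"dx":-11.4,"dy":0,"dz":-8.6,"wx":0,"wy":0,"wz":0}]'

```text
clock: 3.77
eef_pos: [370.5, -216.7, 151.5]
tool_rot: [0.999, -0.037, 0.001, 0.0]
wrist_force: [0.0, 0.3, -0.3]
gripper_width: 0.2
finger_force: 0.0
```

```bash
python3 - <<'E'
from h import *
a,_=grab('top','t1');b,_=grab('scene','s1');print(sense()['eef_pos'])
A=cv2.resize(a[210:300,390:460],None,fx=5.5,fy=5.5,interpolation=2)
B=cv2.resize(b[240:345,195:290],None,fx=4.2,fy=4.7,interpolation=2)
o=np.zeros((495,A.shape[1]+B.shape[1],3),np.uint8)
o[:A.shape[0],:A.shape[1]]=A;o[:B.shape[0],A.shape[1]:]=B
cv2.imwrite('pics/c1.png',o[:,:,::-1])
E
```

```text
[ 371.23556367 -216.51761889  151.03079739]
```

View pics/c1.png

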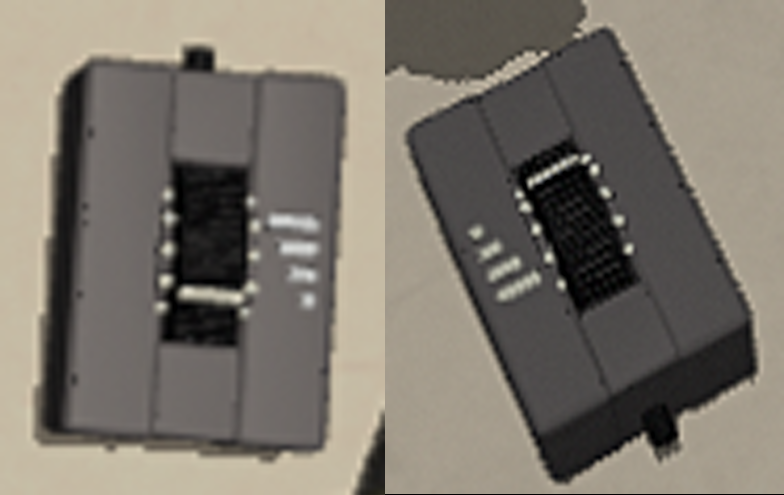

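The bar moved to about (211,295), x ≈ -14 mm, which is pip 2, so the stroke turns one click without slipping. I'll repeat the same stroke.

>>> carry_out --deltas '[{"hand":-1,"dx":4,"dy":0,"dz":0,"wx":0,"wy":0,"wz":0},{"hand":-1,"dx":8,"dy":0,"dz":3,"wx":0,"wy":0,"wz":0},{"hand":-1,"dx":9.9,"dy":0,"dz":7,"wx":0,"wy":0,"wz":0},{"hand":-1,"dx":9.9,"dy":0,"dz":7.8,"wx":0,"wy":0,"wz":0},{"hand":-1,"dx":9.9,"dy":0,"dz":8.2,"wx":0,"wy":0,"wz":0},{"hand":-1,"dx":9.9,"dy":0,"dz":8.4,"wx":0,"wy":0,"wz":0},{"hand":-1,"dx":9.9,"dy":0,"dz":8.5,"wx":0,"wy":0,"wz":0},{"hand":-1,"dx":9.9,"dy":0,"dz":8.6,"wx":0,"wy":0,"wz":0},{"hand":-1,"dx":9.9,"dy":0,"dz":8.6,"wx":0,"wy":0,"wz":0},{"hand":-1,"dx":9.9,"dy":0,"dz":8.6,"wx":0,"wy":0,"wz":0}]'

```text
clock: 4.7
eef_pos: [469.8, -223.9, 66.3]
tool_rot: [0.999, -0.037, 0.001, 0.0]
wrist_force: [0.8, 2.4, 4.1]
gripper_width: -0.2
finger_force: 2.5
```

>>> carry_out --deltas '[{"hand":-1,"dx":0.2,"dy":0,"dz":0.05,"wx":0,"wy":0,"wz":0},{"hand":-1,"dx":0.4,"dy":0,"dz":0.05,"wx":0,"wy":0,"wz":0},{"hand":-1,"dx":0.6,"dy":0,"dz":0.05,"wx":0,"wy":0,"wz":0},{"hand":-1,"dx":0.8,"dy":0,"dz":0.05,"wx":0,"wy":0,"wz":0},{"hand":-1,"dx":1.0,"dy":0,"dz":0.05,"wx":0,"wy":0,"wz":0},{"hand":-1,"dx":1.2,"dy":0,"dz":0.05,"wx":0,"wy":0,"wz":0},{"hand":-1,"dx":1.4,"dy":0,"dz":0.05,"wx":0,"wy":0,"wz":0},{"hand":-1,"dx":1.5,"dy":0,"dz":0.05,"wx":0,"wy":0,"wz":0},{"hand":-1,"dx":1.5,"dy":0,"dz":0.05,"wx":0,"wy":0,"wz":0},{"hand":-1,"dx":1.5,"dy":0,"dz":0.05,"wx":0,"wy":0,"wz":0}]'

```text
clock: 5.53
eef_pos: [484.7, -225.4, 65.6]
tool_rot: [0.999, -0.037, 0.001, 0.0]
wrist_force: [1.5, 2.4, 5.2]
gripper_width: 0.3
finger_force: 2.8
```

>>> carry_out --deltas '[{"hand":-1,"dx":0,"dy":0,"dz":-1,"wx":0,"wy":0,"wz":0},{"hand":-1,"dx":0,"dy":0,"dz":-4,"wx":0,"wy":0,"wz":0},{"hand":-1,"dx":-4,"dy":0,"dz":-8,"wx":0,"wy":0,"wz":0},{"hand":-1,"dx":-8,"dy":0,"dz":-8.6,"wx":0,"wy":0,"wz":0},{"hand":-1,"dx":-11.4,"dy":0,"dz":-8.6,"wx":0,"wy":0,"wz":0},{"hand":-1,"dx":-11.4,"dy":0,"dz":-8.6,"wx":0,"wy":0,"wz":0},{"hand":-1,"dx":-11.4,"dy":0,"dz":-8.6,"wx":0,"wy":0,"wz":0},{"hand":-1,"dx":-11.4,"dy":0,"dz":-8.6,"wx":0,"wy":0,"wz":0}]'

```text
clock: 6.2
eef_pos: [370.0, -217.2, 151.2]
tool_rot: [0.999, -0.038, 0.001, 0.0]
wrist_force: [0.7, -0.4, 0.3]
gripper_width: -0.2
finger_force: 0.0
```

```bash
cat >> h.py <<'E'
def look(i):
    a,_=grab('top',f't{i}');b,_=grab('scene',f's{i}');print(sense()['eef_pos'])
    A=cv2.resize(a[210:300,390:460],None,fx=5.5,fy=5.5,interpolation=2)
    B=cv2.resize(b[240:345,195:290],None,fx=4.2,fy=4.7,interpolation=2)
    o=np.zeros((495,A.shape[1]+B.shape[1],3),np.uint8)
    o[:A.shape[0],:A.shape[1]]=A;o[:B.shape[0],A.shape[1]:]=B
    cv2.imwrite(f'pics/c{i}.png',o[:,:,::-1])
E
python3 -c "from h import *;look(2)"
```

```text
[ 370.92222583 -216.82303569  150.61096683]
```

View pics/c2.png

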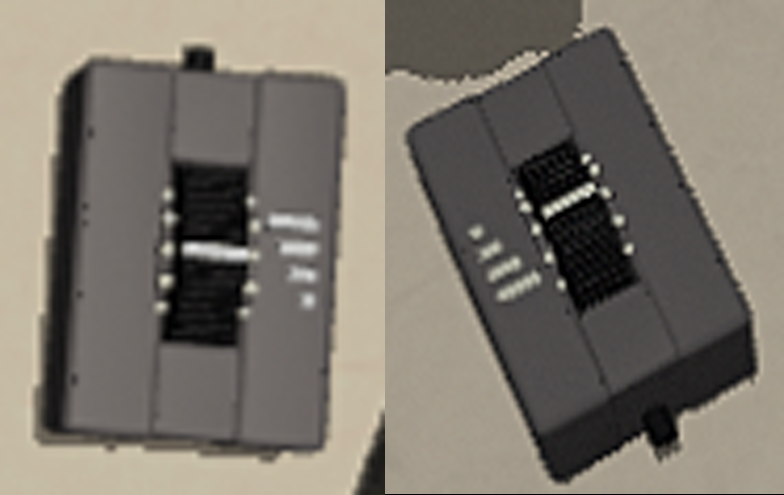

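The bar is now at about (215,252), level with pip 3. One more click to go.

>>> carry_out --deltas '[{"hand":-1,"dx":4,"dy":0,"dz":0,"wx":0,"wy":0,"wz":0},{"hand":-1,"dx":8,"dy":0,"dz":3,"wx":0,"wy":0,"wz":0},{"hand":-1,"dx":9.9,"dy":0,"dz":7,"wx":0,"wy":0,"wz":0},{"hand":-1,"dx":9.9,"dy":0,"dz":7.8,"wx":0,"wy":0,"wz":0},{"hand":-1,"dx":9.9,"dy":0,"dz":8.2,"wx":0,"wy":0,"wz":0},{"hand":-1,"dx":9.9,"dy":0,"dz":8.4,"wx":0,"wy":0,"wz":0},{"hand":-1,"dx":9.9,"dy":0,"dz":8.5,"wx":0,"wy":0,"wz":0},{"hand":-1,"dx":9.9,"dy":0,"dz":8.6,"wx":0,"wy":0,"wz":0},{"hand":-1,"dx":9.9,"dy":0,"dz":8.6,"wx":0,"wy":0,"wz":0},{"hand":-1,"dx":9.9,"dy":0,"dz":8.6,"wx":0,"wy":0,"wz":0}]'

```text
clock: 7.13
eef_pos: [470.3, -223.4, 66.3]
tool_rot: [0.999, -0.037, 0.001, -0.0]
wrist_force: [1.5, 2.6, 4.3]
gripper_width: -0.0
finger_force: 2.4
```

>>> carry_out --deltas '[{"hand":-1,"dx":0.2,"dy":0,"dz":0.05,"wx":0,"wy":0,"wz":0},{"hand":-1,"dx":0.4,"dy":0,"dz":0.05,"wx":0,"wy":0,"wz":0},{"hand":-1,"dx":0.6,"dy":0,"dz":0.05,"wx":0,"wy":0,"wz":0},{"hand":-1,"dx":0.8,"dy":0,"dz":0.05,"wx":0,"wy":0,"wz":0},{"hand":-1,"dx":1.0,"dy":0,"dz":0.05,"wx":0,"wy":0,"wz":0},{"hand":-1,"dx":1.2,"dy":0,"dz":0.05,"wx":0,"wy":0,"wz":0},{"hand":-1,"dx":1.4,"dy":0,"dz":0.05,"wx":0,"wy":0,"wz":0},{"hand":-1,"dx":1.5,"dy":0,"dz":0.05,"wx":0,"wy":0,"wz":0},{"hand":-1,"dx":1.5,"dy":0,"dz":0.05,"wx":0,"wy":0,"wz":0},{"hand":-1,"dx":1.5,"dy":0,"dz":0.05,"wx":0,"wy":0,"wz":0}]'

```text
clock: 7.97
eef_pos: [485.2, -225.0, 66.0]
tool_rot: [0.999, -0.037, 0.002, 0.0]
wrist_force: [1.6, 2.4, 5.3]
gripper_width: 0.3
finger_force: 2.5
```

>>> carry_out --deltas '[{"hand":-1,"dx":0,"dy":0,"dz":-1,"wx":0,"wy":0,"wz":0},{"hand":-1,"dx":0,"dy":0,"dz":-4,"wx":0,"wy":0,"wz":0},{"hand":-1,"dx":-4,"dy":0,"dz":-8,"wx":0,"wy":0,"wz":0},{"hand":-1,"dx":-8,"dy":0,"dz":-8.6,"wx":0,"wy":0,"wz":0},{"hand":-1,"dx":-11.4,"dy":0,"dz":-8.6,"wx":0,"wy":0,"wz":0},{"hand":-1,"dx":-11.4,"dy":0,"dz":-8.6,"wx":0,"wy":0,"wz":0},{"hand":-1,"dx":-11.4,"dy":0,"dz":-8.6,"wx":0,"wy":0,"wz":0},{"hand":-1,"dx":-11.4,"dy":0,"dz":-8.6,"wx":0,"wy":0,"wz":0}]'

```text
clock: 8.63
eef_pos: [370.4, -217.1, 151.2]
tool_rot: [0.999, -0.037, 0.001, 0.001]
wrist_force: [0.6, -1.2, -0.0]
gripper_width: 0.2
finger_force: 0.0
```

```bash
python3 -c "from h import *;look(3)"
```

```text
[ 371.1962064  -216.76827625  150.46914644]
```

View pics/c3.png

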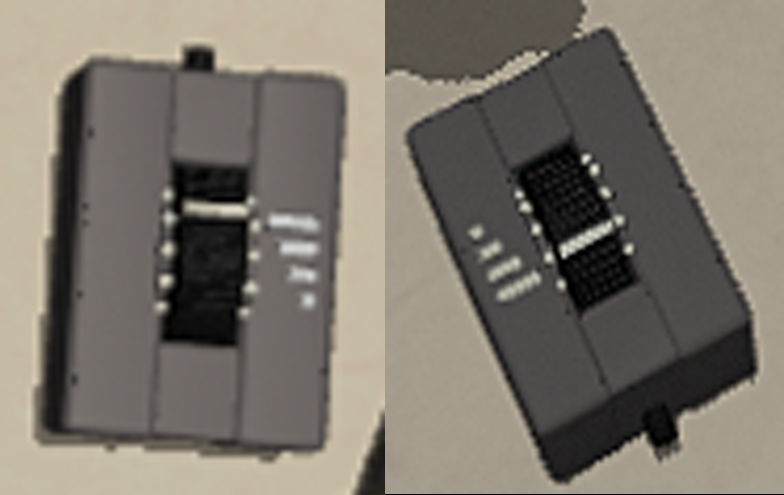

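The bar is now at about (215,210), level with pip 4 in both views, after equal steps of about 43 px per click. The arm is clear of everything.

```bash
python3 -c "from h import *;print(job.sign_off())"
```

```text
the job is handed in; nothing more can be done
None
```

The volume wheel's white bar now stands at the fourth pip after three clicks from the first; the wheel is released, the dimmer was never touched, and the job was handed in at about 9 s.

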